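True up a bracket with the steel square and hold it

ROBOT

A 7-joint arm with a two-finger parallel gripper is mounted at the origin on a cart in front of the work surface, level with it; the furniture and walls round the work are solid. World frame = base frame: x ahead of the robot, y to its left, z up, the work surface at z = 0. Lengths are in m, angles in rad, forces in N, time in s.
With the tool pointing down it reaches from about 0.4 to 0.85 m from the base axis. Payload 4.5 kg.
Tool frame: the origin (TCP) lies midway between the tips of the shut fingers; the grasp point (between the pads) lies 19 mm behind it; z points along the fingers, y is the line along which they close (so a half turn about z gives the same grasp; the last joint's range is limited). The gripper opens to 88 mm and grips with 3 to 60 N. Pads are 18 mm wide; open, the fingers measure 123 mm over their backs; the gripper's body (75 mm by 187 mm) begins 45 mm behind the grasp point.
Start: joints at [1.331, 0.689, -0.195, 1.565, 0.157, 0.902, -0.215], TCP at [0.169, -0.602, 0.239] pointing down, gripper open.
Joint ranges: [-3.01, 3.01], [-0.46, 2.08], [-1.47, 1.51], [0.13, 2.56], [-1, 4.14], [0.04, 2.09], [-2.66, 2.66]. Speed limits (rad/s): [2.57, 2.57, 3.14, 3.14, 3.14, 3.14, 3.14].

INTERFACE

Orientations are given as a unit quaternion [x, y, z, w].
In Python, from plant import r gives the robot as it stands. The module is installed in compiled form; this text tells all that it offers.
- The arm moves only by the tool step_arm, never from a script. Its argument "series" is a list of rows, each a list of 7 numbers: the shift along the world's x, y, z in mm, then the turn, a rotation vector about the world's x, y, z in rad, then the closure, from 0 (fully open) to 1 (shut). A call has 1 to 20 rows; each row shifts and turns the commanded pose from where the row before left it; what a row does not reach is not made up. A row lasts 1/10 s, in which the tool goes at most 50 mm and 8.59 degrees, less where a joint would pass 70% of its speed; a pose out of reach is approached as far as the arm can. A call is refused whole if a number of a shift passes 50 or a number of a turn 0.15, either way. A call with a gripper value outside its range is refused whole. The fingers move at their own pace and stop on an object; "force" is the grip in N (left out, the last holds). Time passes only in rows, so rows that do not move let the fingers close. It gives the time, the measured TCP pose, the force, the opening and the grip force at its end, in the units of the state.
- r.get_state(): the state, without advancing time (a new reading comes with each control period).
- r.snapshot(name): name is "scene" or "side" or "wrist"; returns (picture, depth): 384x512x3 uint8, blue, green, red; 384x512 float32, m along the optical axis (not along the pixel's ray), 0 where there is no reading.
- r.get_calibration(name): a dict with "intrinsics" (3x3 intrinsics, pixels), "pose" (4x4, takes a point from camera to world coordinates). Camera axes: x right, y up, looking along -z (the intrinsics and any distortion apply to the point x, -y, -z); pixel columns grow to the right and rows downward; lengths in m; the calibration is good to about 2 mm. A picture is of the moment at which its call begins: read the wrist's pose just before it. get_calibration takes no time and is no camera call; for the wrist camera it gives the pose at the moment of the call.
- r.finish_job(): hands the job in; it is judged then, once.
The state is a dict: "clock": time; "q": joint angles; "qd": joint speeds; "joint_torque": joint torques, N m; "tool_pos": TCP position; "eef_rot": TCP orientation; "contact_force": force on the tool from outside, world axes, zero at the start; "moment": the same for the moment, N m; "opening": opening from 0.0 (shut) to 1.0 (fully open); "finger_force": force on a finger pad.
Only numpy, scipy, OpenCV 4.12 (cv2) and the standard library are available. Lean on these libraries where they do the work, as an engineer would, in place of code of your own. Each camera call takes 0.05 s, during which the arm holds its last target. There are 200 camera calls.

TASK

The upright of the small bracket on the bench leans in over its base plate on a springy joint. Lift the steel square up and off its hook, stand it on the base plate and press it into the corner, midway across the upright and in line with it, until its blade lies flat on the plate and its stock lies flush against the upright, pushing the upright back to a right angle without forcing it. Finish while still gripping the square and pressing it there, and leave the other things on the bench alone.

Things in the scene. Friction and masses are not known exactly. Their poses are not given: they have to be found in the camera images.
- square_grip (a point): Place to grip the steel square, an L of about 0.35 kg that hangs upright: mid-width and mid-thickness of its thick dark stock, 104 mm above the underside, 18 mm below the top. z up the stock, thin bright blade along -y, x through the thickness. Stock 14 mm thick (x), 40 wide (y), 122 high. It hangs by a slot through the stock, 18 mm wide, 26 high, whose upper edge is 38 mm below this point.
- square_heel (a point): Outer corner (heel) of the square, mid-thickness: 20 mm along +y and 104 mm down from the grip place. The stock's outer face is the plane y = 0 here, the underside is z = 0. Same axes. The blade is 6 mm thick (x) and 22 mm high.
- square_toe (a point): Lower outer end of the square's blade, 115 mm along -y from the heel, on the underside. Same axes.
- square: The whole square; its origin is the heel, same axes.
- hook (a point): Top of the fixed hook's flat tongue where the square hangs, 115 mm above the bench. Tongue 10 mm wide, 5 thick, pointing along -x of this frame; its end, 28 mm along -x, has a lip 6 mm above the tongue's top. The post behind (+x, 34 mm) is no higher than the tongue. To free the square raise it 8 to 19 mm (best 13), then draw it along -x by at least 45 mm.
- corner (a point): Middle of the bracket's inside corner, where the upright's foot meets the level base plate's top, 12 mm above the bench; fixed. The plate runs 135 mm along -y, 80 mm wide (x); the upright is at +y, 40 mm wide, its top 118 mm up; the lowest 12 mm of its face is a rigid sill in the plane y = 0. The square fits with its heel at this point and its x, y, z along these axes.
- bracket_upright (a joint): Lean of the bracket's upright, rad: 0 is square to the plate, positive leans in over the plate (to -y of the corner frame), negative outward. It starts near 0.25 and a spring brings it back there when let go; holding it at 0 takes about 5 to 7 N at its top.
- bracket: The whole bracket with its base plate and upright; plain aluminium; base plate 80 x 170 x 12 mm, upright bar 40 x 12 x 106 mm; origin on the bench under the corner.
- hook_stand: The fixed hook stand, base 90 x 80 x 12 mm; its origin is on the bench under the tongue, 4 mm to +x of the hook point.
- cup: Specimen cup with screw lid, 64 x 71 mm high, standing on the bench; leave alone. Origin under its centre.
- timer: Small white timer, 60 x 70 x 22 mm; leave alone. Origin under its centre.
- vial_a: Small dark vial, 25 x 48 mm high; leave alone. Origin under its centre.
- vial_b: Another small dark vial, 25 x 48 mm high; leave alone. Origin under its centre.
- marker: Felt marker lying on the bench, 133 mm long; leave alone. Origin under its centre.
- tweezers: Steel forceps lying on the bench, 133 mm long; leave alone. Origin under its centre.
- buffer: Buffer bottle, 48 x 112 mm high; leave alone. Origin under its centre.
Things that resemble listed ones, but are neither listed nor needed, are in the scene too. Leave any yellow look-alike of the square alone.

How it is judged:
By the outcome, as a careful person would: the job done as asked, in the order asked, and still so for the second after the job is handed in, while the arm keeps its last pose, push and grip.
It also fails if it takes over 40 s, if anything falls off the work surface, if the arm or the gripper's body presses on something with over 40 N, if the wrist force passes 120 N, or if a joint passes its speed limit or range.

## Working session

There is one attempt and no reset: what is moved stays moved. The work goes in short steps, Python scripts to look and compute and a tool call to move; the robot and the scene stay as the last step left them, time stands still between calls to the robot, and variables do not carry over. Pictures are saved under pics/ and viewed, at most 10 in all, crops included, and the job is handed in when it is done.

Besides the shell and the picture viewer there is one more tool, called after ">>>" as a command line: name --pt "numbers of a row" for each row, then --argument value for the rest. step_arm: Moves the arm, as the interface text tells. Its arguments: {"type":"object","properties":{"series":{"type":"array"},"force":{"type":"number"}},"required":["series"]}

```bash
mkdir -p pics; cat > h.py <<'E'
import numpy as np, cv2
from plant import r
def snap(n):
    cal=r.get_calibration(n); p,d=r.snapshot(n)
    K=np.array(cal["intrinsics"]);T=np.array(cal["pose"])
    v,u=np.mgrid[0:384,0:512]
    X=np.stack([(u-K[0,2])/K[0,0]*d,-(v-K[1,2])/K[1,1]*d,-d],-1)
    W=X@T[:3,:3].T+T[:3,3]; W[d==0]=np.nan
    return p,d,W,K,T
E
python3 - <<'E'
from h import *
for n in("scene","side"):
    p,d,W,K,T=snap(n); cv2.imwrite(f"pics/{n}0.png",p); np.savez(f"{n}0.npz",p=p,d=d,W=W)
    print(n,r.get_calibration(n).keys(),T[:3,3].round(3),(-T[:3,2]).round(2),K[0,0])
print(r.get_state())
E
```

```text
scene dict_keys(['intrinsics', 'pose']) [-0.108  0.307  0.724] [ 0.67 -0.45 -0.59] 382.680192691394
side dict_keys(['intrinsics', 'pose']) [0.06  0.579 0.872] [ 0.42 -0.62 -0.66] 402.2835110892294
{'clock': 0.1, 'q': array([ 1.33079556,  0.68987518, -0.19452018,  1.56624177,  0.15725744,
        0.90250879, -0.21508247]), 'qd': array([-1.09967440e-03, -3.23157361e-03, -5.85607610e-04, -2.13674488e-03,
        9.54155101e-05,  1.94138936e-03,  1.06483348e-03]), 'joint_torque': array([-3.06526308e-03, -5.28504217e+01, -1.27166592e+00, -1.53838366e+01,
       -5.26105938e-02,  2.01822018e-03,  5.32391437e-05]), 'tool_pos': array([ 0.16880764, -0.60117611,  0.23800533]), 'eef_rot': array([ 9.90638810e-01,  1.36506662e-01, -1.57486376e-04, -8.08449458e-04]), 'contact_force': array([0.51558353, 0.02637279, 0.26681313]), 'moment': array([ 0.03677741, -0.0504338 ,  0.07239285]), 'finger_force': 0.0, 'opening': 1.0005259900601704}
```

View pics/scene0.png

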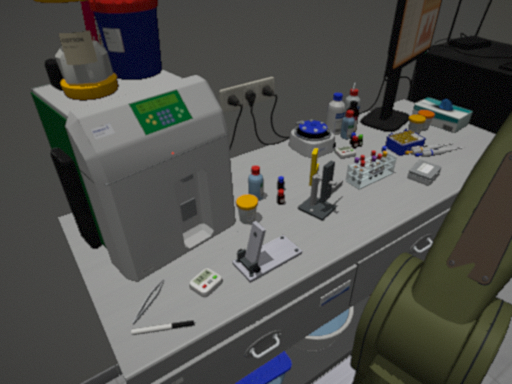

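View pics/side0.png

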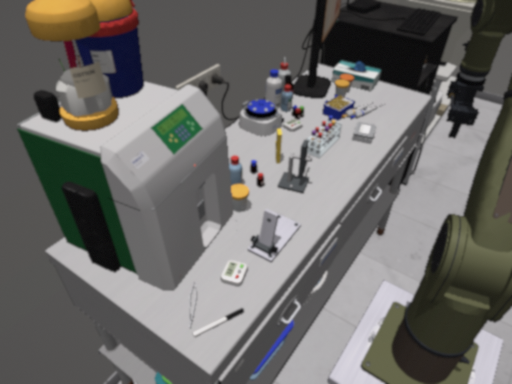

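Candidates for the square in the scene picture are the dark L on its grey stand at (326,182), with its blade near (335,188), and the yellow L behind it at (314,165), which is the look-alike. I choose the dark one. The bracket is at (262,250), with its upright at (256,245). I'll check the choice in a close crop.

```bash
python3 - <<'E'
from h import *
a=np.load("scene0.npz");b=np.load("side0.npz")
c1=cv2.resize(a["p"][140:225,280:365],None,fx=4.5,fy=4.5,interpolation=3)
c2=cv2.resize(a["p"][215:285,225:310],(382,315),interpolation=3)
c3=cv2.resize(b["p"][120:205,260:345],None,fx=4.5,fy=4.5,interpolation=3)
c4=cv2.resize(b["p"][200:270,235:320],(382,315),interpolation=3)
o=np.zeros((600,800,3),np.uint8)
o=np.vstack([np.hstack([c1[:,:382],c3[:,:382]]),np.hstack([c2,c4])]); o=cv2.resize(o,None,fx=0.85,fy=0.85)
print(o.shape);cv2.imwrite("pics/crop1.png",o)
for n,z,pts in(("scene",a,[(326,165),(326,180),(326,200),(335,188),(318,210),(314,160),(256,235),(256,250),(275,258),(248,262),(246,203)]),("side",b,[(304,150),(304,165),(297,183),(268,225),(285,235),(278,140)])):
    for u,v in pts: print(n,u,v,z["W"][v,u].round(3))
E
```

```text
(592, 649, 3)
scene 326 165 [ 0.526 -0.352  0.172]
scene 326 180 [ 0.519 -0.352  0.127]
scene 326 200 [ 0.567 -0.413  0.001]
scene 335 188 [ 0.538 -0.413  0.064]
scene 318 210 [ 0.533 -0.348  0.013]
scene 314 160 [ 0.653 -0.428  0.1  ]
scene 256 235 [ 0.459 -0.074  0.109]
scene 256 250 [ 0.448 -0.066  0.072]
scene 275 258 [ 0.446 -0.122  0.014]
scene 248 262 [ 0.464 -0.052  0.026]
scene 246 203 [ 0.62  -0.149  0.072]
side 304 150 [ 0.519 -0.344  0.157]
side 304 165 [ 0.526 -0.368  0.081]
side 297 183 [ 0.536 -0.351  0.012]
side 268 225 [ 0.465 -0.069  0.088]
side 285 235 [ 0.443 -0.129  0.01 ]
side 278 140 [ 0.658 -0.416  0.1  ]
```

View pics/crop1.png

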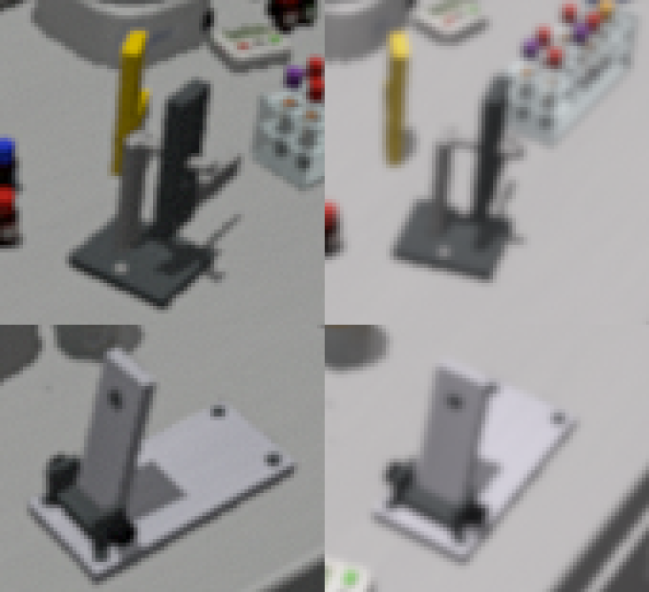

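The crop confirms the dark L hanging on the hook tongue. Its stock is upright, and its thin blade goes off to the right near the foot. The yellow one stands separately behind it. Next I'll get rough axes from the point clouds.

```bash
python3 - <<'E'
from h import *
P=[];C=[]
for n in("scene","side"):
    z=np.load(n+"0.npz"); P.append(z["W"].reshape(-1,3));C.append(z["p"].reshape(-1,3))
P=np.vstack(P);C=np.vstack(C)
def rect(m,name):
    q=P[m]; 
    if len(q)<6: print(name,len(q));return
    (c,s,a)=cv2.minAreaRect((q[:,:2]*1000).astype(np.float32)); print(name,len(q),np.round(c),np.round(s),round(a,1),q.mean(0).round(3),q.max(0).round(3))
def box(c,rad): return (np.hypot(P[:,0]-c[0],P[:,1]-c[1])<rad)
s=box((.53,-.35),.085)
Z=P[:,2]
rect(s&(Z>.006)&(Z<.02),"standbase")
rect(s&(Z>.125)&(Z<.19),"stock top part")
rect(s&(Z>.16)&(Z<.19),"stock very top")
rect(s&(Z>.03)&(Z<.118),"below")
b=box((.45,-.09),.12)
rect(b&(Z>.007)&(Z<.018),"plate")
for lo in(.03,.05,.07,.09,.11): rect(b&(Z>lo)&(Z<lo+.02),f"upright{lo}")
T=np.array(r.get_calibration("wrist")["pose"]);s=r.get_state()
from scipy.spatial.transform import Rotation as R
A=R.from_quat(s["eef_rot"]); print("cam in tool",A.inv().apply(T[:3,3]-s["tool_pos"]).round(3),"look",A.inv().apply(-T[:3,2]).round(2)); print(A.as_matrix().round(2), r.get_calibration("wrist")["intrinsics"][0])
# raw low-res top map near stand
for x in np.arange(.48,.60,.01):
    print(round(x,2),[ (lambda m:int(1000*np.nanmax(Z[m])) if m.any() else -1)((abs(P[:,0]-x)<.005)&(abs(P[:,1]-y)<.005)) for y in np.arange(-.45,-.27,.01)])
E
```

```text
standbase 846 [ 539. -349.] [116. 114.] 19.1 [ 0.545 -0.349  0.012] [ 0.603 -0.303  0.02 ]
stock top part 317 [ 527. -361.] [18. 48.] 13.9 [ 0.524 -0.356  0.154] [ 0.539 -0.337  0.175]
stock very top 137 [ 527. -361.] [18. 45.] 16.7 [ 0.525 -0.358  0.169] [ 0.539 -0.337  0.175]
below 720 [ 532. -377.] [101.  66.] 73.4 [ 0.54  -0.357  0.082] [ 0.572 -0.334  0.118]
plate 1883 [465. -84.] [ 82. 226.] 1.6 [ 0.457 -0.116  0.013] [0.508 0.029 0.018]
upright0.03 420 [462. -50.] [84. 38.] 3.1 [ 0.46  -0.05   0.041] [ 0.504 -0.03   0.05 ]
upright0.05 191 [467. -59.] [54. 22.] 25.5 [ 0.461 -0.062  0.06 ] [ 0.487 -0.038  0.07 ]
upright0.07 189 [463. -65.] [44. 20.] 17.4 [ 0.461 -0.067  0.08 ] [ 0.485 -0.059  0.09 ]
upright0.09 195 [463. -71.] [43. 16.] 15.0 [ 0.462 -0.072  0.1  ] [ 0.485 -0.063  0.11 ]
upright0.11 251 [465. -79.] [43. 23.] 0.7 [ 0.462 -0.078  0.121] [ 0.486 -0.067  0.13 ]
cam in tool [ 0.071 -0.    -0.145] look [-0.28 -0.    0.96]
[[ 0.96  0.27 -0.  ]
 [ 0.27 -0.96  0.  ]
 [-0.   -0.   -1.  ]] [303.95158054   0.         254.54649701]
0.48 [3, 4, 3, 3, 4, 4, 3, 4, 4, 5, 4, 4, 2, 4, 2, 4, 2, 3]
0.49 [4, 3, 3, 3, 4, 4, 3, 3, 4, 4, 4, 3, 3, 4, 5, 4, 3, 5]
0.5 [4, 5, 3, 6, 3, 4, 5, 122, 124, 118, 14, 14, 14, 5, 6, 4, 4, 3]
0.51 [3, 3, 5, 3, 5, 5, 14, 14, 122, 120, 144, 174, 15, 11, 5, 5, 4, 2]
0.52 [4, 4, 2, 2, 12, 16, 17, 167, 173, 175, 173, 173, 16, 14, 4, 5, 4, 3]
0.53 [2, 3, 4, 3, -1, 74, 159, 175, 173, 175, 174, 175, 87, 13, 3, 3, 4, 3]
0.54 [4, 64, 71, 73, 73, 74, 16, 173, 172, 172, 116, 16, 17, 18, 8, 4, 4, 5]
0.55 [73, 74, 72, 71, 3, 13, 15, 17, 16, 117, 118, 15, 16, 16, 11, 4, 4, 3]
0.56 [65, 5, 4, 3, 3, -1, 11, 16, 99, 119, 119, 117, 113, 16, 14, 3, 3, 2]
0.57 [3, 3, 3, 2, 1, -1, -1, 14, 84, 119, 118, 118, 71, 15, 17, 6, 5, 3]
0.58 [0, 3, -2, 0, -1, 0, 14, 15, -1, 15, 16, 16, 16, 15, 18, 9, 4, 2]
0.59 [-1, 0, 0, 0, 3, 1, -1, 10, 12, 16, 15, 15, 15, 11, 10, 9, 2, 3]
```

>>> step_arm --pt "30 20 4 0 0 0.132 0" --pt "30 20 4 0 0 0.132 0" --pt "30 20 4 0 0 0.132 0" --pt "30 20 4 0 0 0.132 0" --pt "30 20 4 0 0 0.132 0" --pt "30 20 4 0 0 0.132 0" --pt "30 20 4 0 0 0.132 0" --pt "30 20 4 0 0 0.132 0" --pt "30 20 4 0 0 0.132 0" --pt "30 20 4 0 0 0.132 0" --pt "30 20 4 0 0 0.132 0" --pt "30 20 4 0 0 0.132 0" --pt "0 0 0 0 0 0 0" --pt "0 0 0 0 0 0 0"

```text
clock: 1.5
tool_pos: [0.5291, -0.3611, 0.2862]
eef_rot: [0.598, 0.801, -0.0, -0.001]
contact_force: [0.6, -1.0, -0.1]
opening: 1.008
finger_force: 0.0
```

```bash
cat >> h.py <<'E'
from scipy.spatial.transform import Rotation as R
def pose():
    s=r.get_state();M=R.from_quat(s["eef_rot"]).as_matrix()
    print("t",round(s["clock"],2),"tcp",(s["tool_pos"]*1000).round(1),"yaw x",np.degrees(np.arctan2(M[1,0],M[0,0])).round(2),"z",M[:,2].round(4),"F",s["contact_force"].round(1),"open",round(s["opening"]*88,1),"grip",round(s["finger_force"],1))
def rect(q,name):
    (c,s,a)=cv2.minAreaRect((q[:,:2]*1000).astype(np.float32)); print(name,len(q),np.round(c,1),np.round(s,1),round(a,1),"mean",(q.mean(0)*1000).round(1))
E
python3 - <<'E'
from h import *
pose()
p,d,W,K,T=snap("wrist"); np.savez("w1.npz",p=p,W=W,d=d); cv2.imwrite("pics/w1.png",p)
q=W.reshape(-1,3); n=np.hypot(q[:,0]-.527,q[:,1]+.361)<.05
rect(q[n&(q[:,2]>.165)&(q[:,2]<.185)],"top")
rect(q[n&(q[:,2]>.125)&(q[:,2]<.16)],"stock")
n=np.hypot(q[:,0]-.54,q[:,1]+.36)<.12
rect(q[n&(q[:,2]>.06)&(q[:,2]<.078)],"blade")
rect(q[n&(q[:,2]>.11)&(q[:,2]<.121)],"tongue/post")
E
```

```text
t 1.5 tcp [ 529.1 -361.1  286.2] yaw x 106.49 z [-9.e-04  5.e-04 -1.e+00] F [ 0.6 -1.  -0.1] open 88.7 grip 0.0
top 705 [ 527.  -361.8] [14.  40.3] 15.3 mean [ 526.9 -361.2  170. ]
stock 94 [ 521.7 -342.6] [13.6  0.6] 15.4 mean [ 521.8 -342.5  144.2]
blade 201 [ 556.1 -391. ] [ 49.9 114.7] 17.4 mean [ 546.  -405.5   69.7]
tongue/post 660 [ 534.5 -354.4] [72.2 29.4] 8.6 mean [ 541.1 -357.4  114.3]
```

View pics/w1.png

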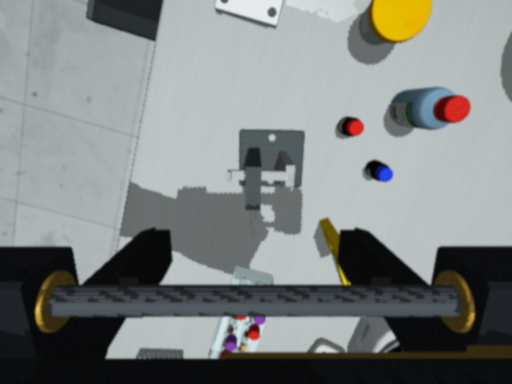

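>>> step_arm --pt "-2 -1 -30 0 0 -0.02 0" --pt "0 0 -40 0 0 0 0" --pt "0 0 -40 0 0 0 0" --pt "0 0 -26 0 0 0 0" --pt "0 0 -16 0 0 0 0" --pt "0 0 0 0 0 0 0" --pt "0 0 0 0 0 0 0.5" --pt "0 0 0 0 0 0 0.8" --pt "0 0 0 0 0 0 1" --pt "0 0 0 0 0 0 1" --pt "0 0 0 0 0 0 1" --pt "0 0 0 0 0 0 1" --pt "0 0 0 0 0 0 1" --pt "0 0 0 0 0 0 1" --force 45

```text
clock: 2.95
tool_pos: [0.527, -0.3627, 0.1347]
eef_rot: [0.607, 0.795, 0.0, 0.0]
contact_force: [-0.7, -0.3, 0.3]
opening: 0.299
finger_force: 0.0
```

```bash
python3 - <<'E'
from h import *
pose()
E
```

```text
t 2.95 tcp [ 527.  -362.7  134.7] yaw x 105.3 z [ 0.  0. -1.] F [-0.7 -0.3  0.3] open 26.4 grip 0.0
```

>>> step_arm --pt "0 0 0 0 0 0 1" --pt "0 0 0 0 0 0 1" --pt "0 0 0 0 0 0 1" --pt "0 0 0 0 0 0 1" --pt "0 0 0 0 0 0 1" --pt "0 0 0 0 0 0 1"

```text
clock: 3.55
tool_pos: [0.5273, -0.3626, 0.1348]
eef_rot: [0.607, 0.795, 0.0, 0.0]
contact_force: [1.2, 0.9, -1.6]
opening: 0.151
finger_force: 44.9
```

>>> step_arm --pt "0 0 3 0 0 0 1" --pt "0 0 5 0 0 0 1" --pt "0 0 5 0 0 0 1" --pt "0 0 0 0 0 0 1" --pt "0 0 0 0 0 0 1"

```text
clock: 4.05
tool_pos: [0.5269, -0.3628, 0.1479]
eef_rot: [0.607, 0.795, -0.0, 0.0]
contact_force: [0.1, -0.3, -3.7]
opening: 0.152
finger_force: 44.9
```

```bash
python3 - <<'E'
from h import *
pose()
E
```

```text
t 4.05 tcp [ 526.9 -362.8  147.9] yaw x 105.29 z [ 1.e-04 -2.e-04 -1.e+00] F [ 0.1 -0.3 -3.7] open 13.4 grip 44.9
```

>>> step_arm --pt "-5 -1.4 0 0 0 0 1" --pt "-10 -2.7 0 0 0 0 1" --pt "-12 -3.3 0 0 0 0 1" --pt "-12 -3.3 0 0 0 0 1" --pt "-12 -3.3 0 0 0 0 1" --pt "-6 -1.6 0 0 0 0 1" --pt "0 0 0 0 0 0 1"

```text
clock: 4.75
tool_pos: [0.4684, -0.3793, 0.1477]
eef_rot: [0.607, 0.794, -0.0, -0.0]
contact_force: [-0.7, 0.2, -2.6]
opening: 0.154
finger_force: 44.9
```

>>> step_arm --pt "0 0 30 0 0 0 1" --pt "0 10 40 0 0 -0.03 1" --pt "0 25 40 0 0 -0.03 1" --pt "0 30 20 0 0 -0.03 1" --pt "0 30 0 0 0 -0.03 1" --pt "0 30 0 0 0 -0.03 1" --pt "0 25 0 0 0 -0.03 1" --pt "-3 20 0 0 0 -0.03 1" --pt "-3 10 0 0 0 -0.03 1" --pt "0 0 0 0 0 0 1" --pt "0 0 0 0 0 0 1" --pt "0 0 0 0 0 0 1"

```text
clock: 5.95
tool_pos: [0.4643, -0.1992, 0.2777]
eef_rot: [0.698, 0.716, 0.0, 0.0]
contact_force: [-0.2, 0.4, -2.7]
opening: 0.157
finger_force: 44.9
```

```bash
python3 - <<'E'
from h import *
pose()
p,d,W,K,T=snap("wrist"); np.savez("w2.npz",p=p,W=W,d=d); cv2.imwrite("pics/w2.png",p)
q=W.reshape(-1,3); Z=q[:,2]; n=np.hypot(q[:,0]-.463,q[:,1]+.07)<.13
n&=(q[:,1]<.02)
for lo,hi in((.008,.017),(.018,.04),(.04,.06),(.06,.08),(.08,.1),(.1,.113),(.11,.125)):
    m=n&(Z>lo)&(Z<hi)
    if m.sum()>5: rect(q[m],(lo,hi))
E
```

```text
t 5.95 tcp [ 464.3 -199.2  277.7] yaw x 91.51 z [ 5.e-04 -4.e-04 -1.e+00] F [-0.2  0.4 -2.7] open 13.8 grip 44.9
(0.008, 0.017) 6612 [ 464.9 -110.3] [ 80.  169.2] 1.9 mean [ 465.1 -121.1   11.1]
(0.018, 0.04) 873 [462.7 -48. ] [81.6 24.1] 1.8 mean [462.7 -48.9  28.8]
(0.04, 0.06) 329 [466.8 -47.6] [65.  26.2] 1.5 mean [462.6 -49.5  45.7]
(0.06, 0.08) 43 [463.4 -62.6] [36.7  3.7] 1.1 mean [465.3 -63.5  70.6]
(0.08, 0.1) 50 [463.5 -68.8] [38.   3.5] 0.2 mean [463.1 -68.8  91.5]
(0.1, 0.113) 67 [463.5 -72.6] [38.7  2.6] 3.6 mean [463.5 -72.8 109.5]
(0.11, 0.125) 99 [464.1 -80.4] [39.4 17.5] 1.5 mean [463.1 -78.2 118.2]
```

View pics/w2.png

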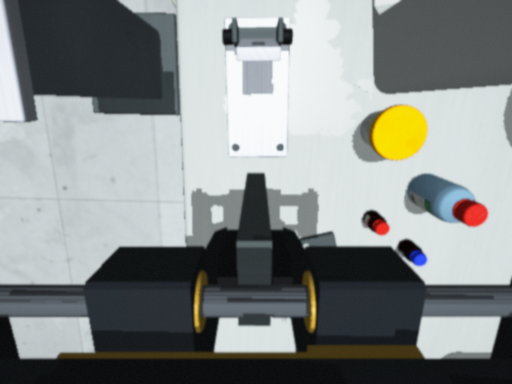

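The plate shows at (258,85) and the upright's foot at (258,35). The stock hangs straight in the gripper from (257,175) to (255,280). The bracket fits 80 x 169 mm at 1.9°, as it should. Next I'll measure the square's pose in the hand.

```bash
python3 - <<'E'
from h import *
pose()
s=r.get_state();A=R.from_quat(s["eef_rot"])
z=np.load("w2.npz");W=z["W"][170:275,232:282].reshape(-1,3)
t=A.inv().apply(W-s["tool_pos"])*1000  # tool frame: x=sq y, y=sq x, z down
m=(t[:,0]>5)&(t[:,0]<45)&(abs(t[:,1])<14)&(t[:,2]>-20)&(t[:,2]<100)
t=t[m];print(len(t))
for lo in range(-40,100,15):
    b=t[(t[:,2]>=lo)&(t[:,2]<lo+15)]
    if len(b)>5:
        f=b[(b[:,0]>np.median(b[:,0])-2)]; print(lo,len(b),"face x med",np.median(b[:,0]).round(2),"y range",np.percentile(b[:,1],[2,98]).round(1),"yaw slope",np.polyfit(b[:,1],b[:,0],1)[0].round(3))
print("zmax",np.percentile(t[:,2],[1,99,100]).round(1))
b=t[abs(t[:,0]-np.median(t[:,0]))<4];print("face=a*z+b*y+c",np.linalg.lstsq(np.c_[b[:,2],b[:,1],np.ones(len(b))],b[:,0],rcond=None)[0].round(4))
E
```

```text
t 6.0 tcp [ 464.2 -199.2  277.7] yaw x 91.49 z [ 4.e-04 -2.e-04 -1.e+00] F [-0.4  0.  -2.9] open 13.4 grip 44.9
1588
-25 388 face x med 20.32 y range [-10.8  11.8] yaw slope -0.189
-10 450 face x med 20.42 y range [-11.5  12.6] yaw slope -0.195
5 214 face x med 20.65 y range [-7.1  6.3] yaw slope -0.002
20 170 face x med 20.69 y range [-6.9  6.3] yaw slope -0.006
35 139 face x med 20.74 y range [-6.8  6.5] yaw slope -0.002
50 114 face x med 20.8 y range [-6.7  6.6] yaw slope 0.003
65 91 face x med 20.88 y range [-6.7  6.6] yaw slope -0.002
80 22 face x med 20.88 y range [-5.9  6.5] yaw slope -0.009
zmax [-19.7  82.2  84.7]
face=a*z+b*y+c [ 3.90000e-03 -1.40000e-03  2.05869e+01]
```

>>> step_arm --pt "1 20 0 0 0 0.007 1" --pt "0 30 0 0 0 0 1" --pt "0 20 0 0 0 0 1" --pt "0 11 0 0 0 0 1" --pt "0 0 -30 0 0 0 1" --pt "0 0 -40 0 0 0 1" --pt "0 0 -40 0 0 0 1" --pt "0 0 -35 0 0 0 1" --pt "0 0 -20 0 0 0 1" --pt "0 0 -9 0 0 0 1" --pt "0 0 -3 0 0 0 1" --pt "0 0 0 0 0 0 1" --pt "0 0 0 0 0 0 1"

```text
clock: 7.3
tool_pos: [0.4659, -0.1176, 0.1017]
eef_rot: [0.695, 0.719, 0.001, 0.001]
contact_force: [0.8, -0.4, -2.5]
opening: 0.154
finger_force: 44.9
```

>>> step_arm --pt "0 0 -1 0 0 0 1" --pt "0 0 -1 0 0 0 1" --pt "0 0 0 0 0 0 1" --pt "0 0 0 0 0 0 1"

```text
clock: 7.7
tool_pos: [0.4651, -0.1174, 0.0989]
eef_rot: [0.695, 0.719, 0.0, 0.0]
contact_force: [0.5, 0.3, -3.0]
opening: 0.15
finger_force: 44.9
```

```bash
python3 - <<'E'
from h import *
pose()
E
```

```text
t 7.7 tcp [ 465.1 -117.4   98.9] yaw x 91.95 z [ 3.e-04 -0.e+00 -1.e+00] F [ 0.5  0.3 -3. ] open 13.2 grip 44.9
```

>>> step_arm --pt "0 0 -1 0 0 0 1" --pt "0 0 0 0 0 0 1" --pt "0 0 0 0 0 0 1"

```text
clock: 8.0
tool_pos: [0.4651, -0.1172, 0.0978]
eef_rot: [0.695, 0.719, 0.0, 0.0]
contact_force: [1.5, -0.6, -2.7]
opening: 0.156
finger_force: 44.9
```

>>> step_arm --pt "0 0 -1 0 0 0 1" --pt "0 0 0 0 0 0 1" --pt "0 0 0 0 0 0 1"

```text
clock: 8.3
tool_pos: [0.4654, -0.1172, 0.0976]
eef_rot: [0.695, 0.719, 0.0, 0.001]
contact_force: [-1.4, 1.0, 9.1]
opening: 0.157
finger_force: 44.9
```

>>> step_arm --pt "0 0 0.4 0 0 0 1" --pt "-0.2 5 0 0 0 0 1" --pt "-0.2 6 0 0 0 0 1" --pt "-0.2 6 0 0 0 0 1" --pt "-0.2 6 0 0 0 0 1" --pt "-0.2 5 0 0 0 0 1" --pt "-0.1 4 0 0 0 0 1" --pt "0 0 0 0 0 0 1" --pt "0 0 0 0 0 0 1"

```text
clock: 9.2
tool_pos: [0.4648, -0.0903, 0.0985]
eef_rot: [0.697, 0.717, -0.002, 0.003]
contact_force: [0.4, -9.7, 13.3]
opening: 0.152
finger_force: 45.0
```

```bash
python3 - <<'E'
from h import *
pose(); print(r.get_state()["moment"])
E
```

```text
t 9.2 tcp [464.8 -90.3  98.5] yaw x 91.68 z [ 0.0017 -0.0077 -1.    ] F [ 0.4 -9.7 13.3] open 13.4 grip 45.0
[-2.45760708 -0.04671838  0.01027783]
```

```bash
python3 - <<'E'
from h import *
p,d,W,K,T=snap("side"); p2,_,W2,_,_=snap("wrist"); p3,_,_,_,_=snap("scene")
np.savez("w3.npz",p=p2,W=W2)
a=cv2.resize(p[185:275,225:315],(360,360),interpolation=3);b=cv2.resize(p3[200:290,220:310],(360,360),interpolation=3)
cv2.imwrite("pics/c3.png",np.hstack([a,b])); 
pose(); print(r.get_state()["moment"])
s=r.get_state();A=R.from_quat(s["eef_rot"])
q=W2.reshape(-1,3)
t=A.inv().apply(q-s["tool_pos"])*1000
for lo in range(5,85,10):
    b=t[(t[:,2]>=lo)&(t[:,2]<lo+10)&(abs(t[:,1])<6)&(t[:,0]>14)&(t[:,0]<60)]
    if len(b)>3: print(lo,len(b),np.percentile(b[:,0],[5,50,95]).round(1))
n=(abs(q[:,0]-.463)<.019)&(q[:,1]>-.1)&(q[:,1]<-.02)
for lo in (.04,.06,.08,.1,.11):
    m=n&(q[:,2]>lo)&(q[:,2]<lo+.02)
    if m.sum()>5: rect(q[m],lo)
E
```

```text
t 9.35 tcp [464.8 -90.3  98.5] yaw x 91.68 z [ 0.0017 -0.0076 -1.    ] F [-0.2 -9.8 14.1] open 13.7 grip 45.0
[-2.4823892  -0.10769216 -0.01164244]
5 124 [36.6 37.  37.4]
15 109 [37.2 37.6 38.1]
25 87 [37.9 38.3 38.7]
35 80 [38.5 38.9 39.3]
45 58 [39.1 39.6 39.8]
55 63 [39.9 40.3 40.7]
65 162 [40.7 44.2 50.7]
75 161 [41.3 48.4 51.9]
0.04 418 [463.  -51.2] [37.9  1.5] 1.7 mean [463.  -51.3  50.8]
0.06 578 [463.  -52.4] [37.7  1.8] 1.7 mean [462.9 -52.4  70.6]
0.08 800 [463.3 -66.8] [38.  28.6] 1.5 mean [463.2 -54.8  90.5]
0.1 2063 [463. -67.] [29.7 38. ] 90.0 mean [462.8 -64.4 111.1]
0.11 4842 [463.  -71.1] [38.  37.3] 0.1 mean [462.9 -63.9 124.4]
```

View pics/c3.png

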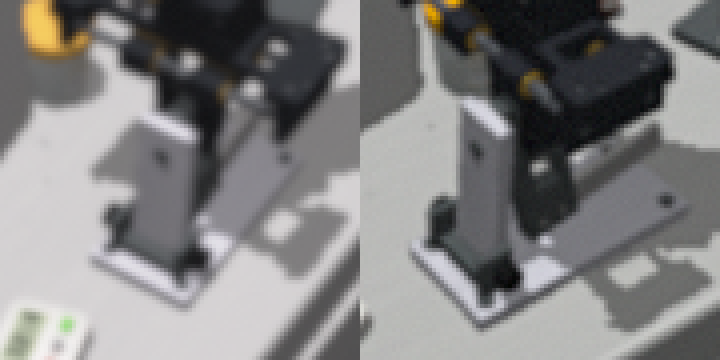

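The crops show the stock pushing the upright part of the way back, with a small gap left at the foot, so the tool has pitched slightly. I'll measure the square's pitch from its top face.

```bash
cat >> h.py <<'E'
def pitch():
    p,d,W,K,T=snap("wrist"); s=r.get_state();A=R.from_quat(s["eef_rot"]); q=W.reshape(-1,3)*1000; tp=s["tool_pos"]*1000
    o=np.array([463.3,-60.3,12]); a=np.radians(1.9); B=np.array([[np.cos(a),np.sin(a),0],[-np.sin(a),np.cos(a),0],[0,0,1]])
    c=(q-o)@B.T; t=A.inv().apply(q-tp)
    m=(abs(t[:,1])<5.5)&(t[:,2]<-30)&(t[:,2]>-45)&(abs(t[:,0])<24)
    b=c[m]; 
    if m.sum()>10:
        k=np.polyfit(b[:,1],b[:,2],1); b=b[abs(np.polyval(k,b[:,1])-b[:,2])<2]; k=np.polyfit(b[:,1],b[:,2],1); print("stock top: pitch slope",k[0].round(4),"n",len(b),"y",np.percentile(b[:,1],[0,1,99,100]).round(1),"z mean",b[:,2].mean().round(1))
    for nm,m in(("outer face",(abs(c[:,0])<18)&(c[:,2]>35)&(c[:,2]<95)&(c[:,1]>-20)&(c[:,1]<20)),("upright top",(abs(c[:,0])<18)&(c[:,2]>103)&(c[:,2]<110)&(c[:,1]>-25)&(c[:,1]<20))):
        b=c[m]
        if len(b)>10: print(nm,len(b),"dy/dz",np.polyfit(b[:,2],b[:,1],1)[0].round(4),"y",np.percentile(b[:,1],[1,50,99]).round(1),"x",np.percentile(b[:,0],[1,99]).round(1))
    print("tcp in corner",((tp-o)@B.T).round(1)); pose(); print("M",s["moment"].round(2))
E
python3 - <<'E'
from h import *
pitch()
E
```

```text
stock top: pitch slope -0.1908 n 1730 y [-46.7 -45.9  -6.1  -5.8] z mean 121.2
outer face 1924 dy/dz -0.1195 y [-19.2   7.2   9.2] x [-17.6  17.7]
upright top 815 dy/dz -0.165 y [-21.1   4.9   5.7] x [-17.6  17.8]
tcp in corner [  0.5 -30.   86.5]
t 9.4 tcp [464.8 -90.3  98.5] yaw x 91.67 z [ 0.0017 -0.0075 -1.    ] F [  0.6 -10.5  13.6] open 13.8 grip 45.0
M [-2.42 -0.16 -0.01]
```

The square has turned about 0.19 rad toe-up in the grip because the heel dragged on the plate. I'll ease the grip and draw back while pressing lightly, so the plate levels the square again. Then I'll grip firmly and advance just clear of the plate.

>>> step_arm --pt "0 0 0 0 0 0 1" --pt "0 -6 0 0 0 0 1" --pt "0.2 -6 0 0 0 0 1" --pt "0.2 -6 0 0 0 0 1" --pt "0.2 -6 0 0 0 0 1" --pt "0.2 -6 0 0 0 0 1" --pt "0.1 -4 0 0 0 0 1" --pt "0 0 0 0 0 0 1" --pt "0 0 0 0 0 0 1" --force 15

```text
clock: 10.3
tool_pos: [0.4647, -0.1196, 0.097]
eef_rot: [0.695, 0.719, -0.0, -0.0]
contact_force: [0.4, 0.9, -1.8]
opening: 0.155
finger_force: 15.0
```

```bash
python3 - <<'E'
from h import *
pitch()
E
```

```text
stock top: pitch slope -0.0111 n 1475 y [-81.4 -80.5 -40.4 -40. ] z mean 121.1
outer face 2422 dy/dz -0.2161 y [-9.6 -4.4  3.5] x [-17.6  17.6]
upright top 604 dy/dz -0.2207 y [-13.3 -12.2 -11.2] x [-17.6  17.5]
tcp in corner [ -0.6 -59.3  85. ]
t 10.35 tcp [ 464.7 -119.6   97. ] yaw x 91.94 z [-3.e-04 -4.e-04 -1.e+00] F [ 0.1  0.5 -1.5] open 13.9 grip 15.0
M [-0.   -0.22 -0.03]
```

>>> step_arm --pt "0 0 -0.7 0 0 0 1" --pt "0 0 -0.7 0 0 0 1" --pt "0 0 0 0 0 0 1" --pt "0 -2 0 0 0 0 1" --pt "0 0 0 0 0 0 1" --pt "0 0 0 0 0 0 1" --force 10

```text
clock: 10.95
tool_pos: [0.4652, -0.1201, 0.0968]
eef_rot: [0.694, 0.72, 0.001, 0.0]
contact_force: [-1.8, 3.7, 12.5]
opening: 0.158
finger_force: 10.0
```

```bash
python3 - <<'E'
from h import *
pitch()
E
```

```text
stock top: pitch slope -0.0051 n 1460 y [-81.9 -81.2 -41.  -40.5] z mean 121.1
outer face 2402 dy/dz -0.2155 y [-9.7 -4.4  3.2] x [-17.6  17.6]
upright top 610 dy/dz -0.2241 y [-13.3 -12.3 -11.3] x [-17.4  17.6]
tcp in corner [ -0.1 -59.9  84.7]
t 11.0 tcp [ 465.2 -120.1   96.7] yaw x 92.04 z [ 1.5e-03  6.0e-04 -1.0e+00] F [ 0.   3.7 12.2] open 14.1 grip 10.0
M [ 0.61  0.36 -0.05]
```

>>> step_arm --pt "0 0 0 0 0 0 1" --pt "0 0 0 0 0 0 1" --pt "0 0 1.5 0 0 0 1" --pt "0 0 1.5 0 0 0 1" --pt "-0.2 5 0 0 0 0 1" --pt "-0.2 6 0 0 0 0 1" --pt "-0.2 6 0 0 0 0 1" --pt "-0.2 6 0 0 0 0 1" --pt "-0.2 5 0 0 0 0 1" --pt "-0.1 4 0 0 0 0 1" --pt "0 2 0 0 0 0 1" --pt "0 0 0 0 0 0 1" --pt "0 0 0 0 0 0 1" --force 60

```text
clock: 12.3
tool_pos: [0.4637, -0.0874, 0.0987]
eef_rot: [0.695, 0.719, -0.0, 0.0]
contact_force: [0.8, -4.0, -0.6]
opening: 0.153
finger_force: 60.0
```

```bash
python3 - <<'E'
from h import *
pitch()
E
```

```text
stock top: pitch slope -0.0202 n 1323 y [-49.  -48.4  -8.4  -7.9] z mean 122.8
outer face 1990 dy/dz -0.0637 y [4.5 6.4 8.7] x [-17.6  17.6]
upright top 837 dy/dz -0.0445 y [-18.1   3.5   4.4] x [-17.8  17.6]
tcp in corner [ -0.6 -27.1  86.7]
t 12.35 tcp [463.6 -87.4  98.7] yaw x 91.94 z [-1.e-04  0.e+00 -1.e+00] F [-0.4 -2.9 -0.2] open 13.2 grip 60.0
M [-0.61 -0.1   0.01]
```

>>> step_arm --pt "0.3 0 0.3 0.015 0 0 1" --pt "0.3 2 0 0 0 0 1" --pt "0 2 0 0 0 0 1" --pt "0 2 0 0 0 0 1" --pt "0 1 0 0 0 0 1" --pt "0 0 0 0 0 0 1" --pt "0 0 0 0 0 0 1"

```text
clock: 13.05
tool_pos: [0.4635, -0.0813, 0.099]
eef_rot: [0.695, 0.719, 0.005, -0.005]
contact_force: [-0.7, -4.2, -0.5]
opening: 0.152
finger_force: 60.0
```

```bash
python3 - <<'E'
from h import *
pitch()
E
```

```text
stock top: pitch slope 0.0061 n 1397 y [-43.6 -43.   -2.9  -2.5] z mean 123.2
outer face 1651 dy/dz -0.0138 y [ 9.2  9.9 11.4] x [-17.7  17.7]
upright top 745 dy/dz -0.0021 y [-12.2   8.9   9.6] x [-17.7  17.7]
tcp in corner [ -0.5 -21.   87. ]
t 13.1 tcp [463.5 -81.3  99. ] yaw x 91.88 z [-0.0014  0.014  -0.9999] F [-1.1 -4.6 -0.3] open 13.7 grip 60.0
M [-1.02  0.2   0.03]
```

>>> step_arm --pt "0.3 0 -0.8 0 0 0 1" --pt "0.2 0 -0.8 0 0 0 1" --pt "0 1 0 0 0 0 1" --pt "0 1 0 0 0 0 1" --pt "0 0 0 0 0 0 1" --pt "0 0 0 0 0 0 1"

```text
clock: 13.7
tool_pos: [0.4644, -0.0803, 0.0977]
eef_rot: [0.696, 0.718, 0.004, -0.005]
contact_force: [-1.8, -8.0, 2.0]
opening: 0.155
finger_force: 60.0
```

```bash
python3 - <<'E'
from h import *
pitch()
E
```

```text
stock top: pitch slope -0.0184 n 1316 y [-42.3 -41.6   0.2   3.5] z mean 121.7
outer face 1652 dy/dz -0.0048 y [ 9.9 10.5 12.2] x [-17.6  17.7]
upright top 769 dy/dz -0.12 y [-16.4   9.9  10.5] x [-17.6  17.6]
tcp in corner [  0.4 -20.   85.7]
t 13.75 tcp [464.3 -80.3  97.7] yaw x 91.83 z [-0.001   0.0123 -0.9999] F [-0.4 -8.   3.1] open 13.4 grip 60.0
M [-1.67  0.16 -0.02]
```

>>> step_arm --pt "0 0 0 0.01 0 0 1" --pt "0 0 0 0.012 0 0 1" --pt "0 0 -0.4 0 0 0 1" --pt "0 0 0 0 0 0 1" --pt "0 0 0 0 0 0 1"

```text
clock: 14.25
tool_pos: [0.4644, -0.0801, 0.0976]
eef_rot: [0.695, 0.718, 0.012, -0.012]
contact_force: [-2.1, -6.3, 7.4]
opening: 0.153
finger_force: 60.0
```

```bash
python3 - <<'E'
from h import *
pitch()
E
```

```text
stock top: pitch slope -0.007 n 1413 y [-42.6 -41.9  -1.7   2.7] z mean 121.8
outer face 1500 dy/dz -0.0048 y [ 9.9 10.5 12.1] x [-17.6  17.6]
upright top 738 dy/dz -0.0698 y [-17.8   9.7  10.3] x [-17.6  17.7]
tcp in corner [  0.4 -19.8  85.6]
t 14.3 tcp [464.4 -80.1  97.6] yaw x 91.86 z [-6.000e-04  3.420e-02 -9.994e-01] F [-2.2 -6.5  8.2] open 13.2 grip 60.0
M [-1.94  0.38 -0.01]
```

>>> step_arm --pt "0 0.5 0 0.008 0 0 1" --pt "0 0.5 -0.4 0 0 0 1" --pt "0 0 -0.4 0 0 0 1" --pt "0 0 0 0 0 0 1" --pt "0 0 0 0 0 0 1"

```text
clock: 14.8
tool_pos: [0.4646, -0.0795, 0.0971]
eef_rot: [0.695, 0.718, 0.015, -0.014]
contact_force: [-2.3, -7.5, 10.6]
opening: 0.151
finger_force: 60.0
```

```bash
python3 - <<'E'
from h import *
pitch()
E
```

```text
stock top: pitch slope -0.013 n 1500 y [-42.  -41.4   1.8   3.4] z mean 121.4
outer face 1448 dy/dz -0.0088 y [10.4 10.8 12.7] x [-17.6  17.7]
upright top 733 dy/dz -0.283 y [-16.2  10.3  10.9] x [-17.7  17.7]
tcp in corner [  0.6 -19.2  85.1]
t 14.85 tcp [464.5 -79.4  97.1] yaw x 91.84 z [-2.000e-04  4.160e-02 -9.991e-01] F [-1.3 -6.8 11.4] open 13.6 grip 60.0
M [-2.14  0.5  -0.06]
```

```bash
sed -i 's/(abs(t\[:,0\])<24)/(abs(t[:,0])<24)\&(c[:,1]<-4)/; s/(abs(t\[:,1\])<5.5)/(abs(t[:,1])<4.5)/; s/(c\[:,2\]>103)/(c[:,1]>2)\&(c[:,2]>103)/; s/(c\[:,2\]<95)\&(c\[:,1\]>-20)/(c[:,2]<95)\&(c[:,1]>3)/' h.py
python3 - <<'E'
from h import *
pitch(); pitch()
p,_,_,_,_=snap("side"); p3,_,W,_,_=snap("scene")
a=cv2.resize(p[190:270,230:310],(400,400),interpolation=3);b=cv2.resize(p3[210:290,225:305],(400,400),interpolation=3)
cv2.imwrite("pics/c4.png",np.hstack([a,b]))
E
```

```text
stock top: pitch slope 0.0056 n 1072 y [-42.1 -41.3  -4.2  -4. ] z mean 121.5
outer face 1443 dy/dz 0.0 y [10.4 10.8 12.7] x [-17.6  17.6]
upright top 376 dy/dz -0.0105 y [10.1 10.6 11. ] x [-17.7  17.6]
tcp in corner [  0.6 -19.2  85.1]
t 14.9 tcp [464.5 -79.5  97.1] yaw x 91.84 z [-2.000e-04  4.150e-02 -9.991e-01] F [-2.  -6.4 11.5] open 13.7 grip 60.0
M [-2.14  0.49 -0.02]
stock top: pitch slope 0.0047 n 1074 y [-42.2 -41.3  -4.2  -4. ] z mean 121.5
outer face 1439 dy/dz 0.0 y [10.4 10.8 12.7] x [-17.6  17.6]
upright top 371 dy/dz -0.0004 y [10.2 10.6 11. ] x [-17.5  17.6]
tcp in corner [  0.6 -19.2  85.2]
t 14.95 tcp [464.5 -79.5  97.2] yaw x 91.84 z [-2.000e-04  4.150e-02 -9.991e-01] F [-1.4 -7.  11.1] open 13.4 grip 60.0
M [-2.16  0.51 -0.04]
```

View pics/c4.png

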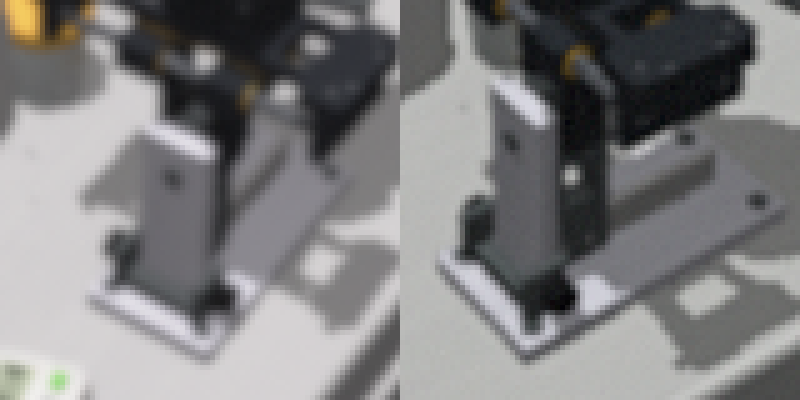

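>>> step_arm --pt "-0.3 0.6 0 0 0 0 1" --pt "-0.3 0.6 0 0 0 0 1" --pt "0 0.6 -0.2 0 0 0 1" --pt "0 0 0 0 0 0 1" --pt "0 0 0 0 0 0 1"

```text
clock: 15.55
tool_pos: [0.4645, -0.0792, 0.0969]
eef_rot: [0.696, 0.718, 0.014, -0.014]
contact_force: [-0.6, -10.0, 10.3]
opening: 0.154
finger_force: 60.0
```

```bash
python3 - <<'E'
from h import *
pitch(); pitch()
E
```

```text
stock top: pitch slope 0.004 n 1050 y [-41.9 -41.2  -4.2  -4. ] z mean 121.4
outer face 1434 dy/dz 0.0029 y [10.6 11.  12.9] x [-17.7  17.7]
upright top 377 dy/dz -0.007 y [10.4 10.8 11.3] x [-17.5  17.6]
tcp in corner [  0.5 -18.9  85. ]
t 15.6 tcp [464.4 -79.2  97. ] yaw x 91.76 z [ 5.000e-04  3.960e-02 -9.992e-01] F [  0.2 -10.8  10.9] open 13.5 grip 60.0
M [-2.79  0.2  -0.08]
stock top: pitch slope 0.0028 n 1059 y [-41.7 -40.9  -4.1  -4. ] z mean 121.3
outer face 1433 dy/dz 0.0025 y [10.6 11.  12.9] x [-17.6  17.7]
upright top 378 dy/dz -0.0116 y [10.5 10.9 11.2] x [-17.4  17.8]
tcp in corner [  0.5 -18.9  85. ]
t 15.65 tcp [464.4 -79.2  97. ] yaw x 91.75 z [ 6.000e-04  3.960e-02 -9.992e-01] F [-0.5 -9.7  9.9] open 13.7 grip 60.0
M [-2.85  0.19 -0.02]
```

>>> step_arm --pt "-0.2 0.7 0 0.002 0 0.002 1" --pt "-0.2 0.7 0 0 0 0 1" --pt "0 0.7 0 0 0 0 1" --pt "0 0 0 0 0 0 1" --pt "0 0 0 0 0 0 1"

```text
clock: 16.15
tool_pos: [0.4644, -0.079, 0.0969]
eef_rot: [0.696, 0.718, 0.014, -0.013]
contact_force: [0.1, -14.9, 7.8]
opening: 0.156
finger_force: 60.0
```

```bash
python3 - <<'E'
from h import *
pitch(); pitch()
E
```

```text
stock top: pitch slope 0.0013 n 1041 y [-41.4 -40.7  -4.2  -4. ] z mean 121.2
outer face 1432 dy/dz 0.0049 y [10.7 11.1 13.1] x [-17.6  17.7]
upright top 371 dy/dz -0.0033 y [10.6 11.  11.4] x [-17.7  17.8]
tcp in corner [  0.4 -18.7  84.9]
t 16.2 tcp [464.4 -79.   96.9] yaw x 91.76 z [ 7.000e-04  3.930e-02 -9.992e-01] F [  0.6 -13.9   8.3] open 13.7 grip 60.0
M [-3.65 -0.1  -0.05]
stock top: pitch slope 0.0015 n 1040 y [-41.9 -40.8  -4.2  -4. ] z mean 121.2
outer face 1422 dy/dz 0.0049 y [10.8 11.1 13. ] x [-17.7  17.6]
upright top 379 dy/dz -0.007 y [10.6 11.  11.4] x [-17.5  17.3]
tcp in corner [  0.4 -18.7  84.8]
t 16.25 tcp [464.4 -79.   96.8] yaw x 91.76 z [ 7.000e-04  3.930e-02 -9.992e-01] F [ -0.1 -14.5   9.1] open 13.3 grip 60.0
M [-3.66 -0.07 -0.01]
```

>>> step_arm --pt "0 -1 -0.2 0.002 0 0 1" --pt "0 0 0 0 0 0 1" --pt "0 0 0 0 0 0 1"

```text
clock: 16.55
tool_pos: [0.4644, -0.079, 0.0968]
eef_rot: [0.696, 0.718, 0.016, -0.014]
contact_force: [0.3, -12.4, 10.8]
opening: 0.156
finger_force: 60.0
```

```bash
python3 - <<'E'
from h import *
for i in range(3): pitch()
o=np.array([463.3,-60.3,12]); a=np.radians(1.9); B=np.array([[np.cos(a),np.sin(a),0],[-np.sin(a),np.cos(a),0],[0,0,1]])
for n in("scene","side"):
    L=[]
    for i in range(4): L.append(((snap(n)[2].reshape(-1,3)*1000)-o)@B.T)
    c=np.vstack(L)
    # points on blade faces/top, by y bin: max-ish z
    for y in range(-115,-40,12):
        b=c[(abs(c[:,0])<8)&(abs(c[:,1]-y)<6)&(c[:,2]>4)&(c[:,2]<32)]
        if len(b)>8: print(n,y,len(b),"z95",np.percentile(b[:,2],[5,90,97]).round(1),"x",np.median(b[:,0]).round(1))
    b=c[(abs(c[:,0])<34)&(abs(c[:,0])>12)&(c[:,1]<-20)&(c[:,1]>-125)&(abs(c[:,2])<6)]
    if len(b)>10: print("plate z",b[:,2].mean().round(2),"slope y",np.polyfit(b[:,1],b[:,2],1)[0].round(4))
E
```

```text
stock top: pitch slope 0.0004 n 1044 y [-41.3 -40.7  -4.2  -4. ] z mean 121.3
outer face 1422 dy/dz 0.0047 y [10.8 11.1 13. ] x [-17.6  17.6]
upright top 368 dy/dz 0.0048 y [10.6 11.  11.5] x [-17.5  17.6]
tcp in corner [  0.5 -18.7  84.8]
t 16.6 tcp [464.4 -79.   96.8] yaw x 91.81 z [ 0.001   0.0426 -0.9991] F [ -0.3 -12.5  11. ] open 14.0 grip 60.0
M [-3.14  0.08 -0.04]
stock top: pitch slope 0.0005 n 1043 y [-41.4 -40.9  -4.3  -4. ] z mean 121.3
outer face 1419 dy/dz 0.0053 y [10.8 11.1 13.1] x [-17.6  17.6]
upright top 366 dy/dz 0.0001 y [10.6 11.  11.4] x [-17.4  17.6]
tcp in corner [  0.5 -18.7  84.8]
t 16.65 tcp [464.4 -78.9  96.8] yaw x 91.81 z [ 0.001   0.0426 -0.9991] F [ -0.8 -11.8   9.9] open 13.3 grip 60.0
M [-3.15  0.07 -0.06]
stock top: pitch slope 0.0023 n 1044 y [-41.8 -40.7  -4.3  -4. ] z mean 121.2
outer face 1418 dy/dz 0.0051 y [10.8 11.1 13.1] x [-17.6  17.6]
upright top 363 dy/dz 0.002 y [10.6 11.  11.4] x [-17.7  17.7]
tcp in corner [  0.5 -18.7  84.8]
t 16.7 tcp [464.4 -79.   96.8] yaw x 91.81 z [ 0.001   0.0426 -0.9991] F [ -0.1 -12.6  10.9] open 13.6 grip 60.0
M [-3.17  0.09 -0.03]
scene -115 66 z95 [ 4.6 24.4 25.4] x -2.2
scene -103 113 z95 [ 5.4 24.8 26. ] x -2.6
scene -91 114 z95 [ 5.  24.5 25.6] x -2.5
scene -79 102 z95 [ 5.6 24.6 26. ] x -2.4
scene -67 112 z95 [ 5.  24.1 25.3] x -2.2
scene -55 106 z95 [ 6.  24.6 25.9] x -2.3
scene -43 88 z95 [ 4.8 26.3 29.4] x -3.5
plate z 2.31 slope y -0.0035
side -115 15 z95 [ 4.1 20.7 21.6] x 0.2
side -103 49 z95 [ 5.7 21.1 21.9] x -0.3
side -91 51 z95 [ 5.5 21.3 22.2] x -0.8
side -79 56 z95 [ 8.  21.3 22.4] x -0.4
side -67 53 z95 [ 5.  22.1 23. ] x -0.6
side -55 50 z95 [ 5.8 21.6 24. ] x -0.8
side -43 19 z95 [ 4.5 29.8 30.9] x -4.4
plate z -1.11 slope y -0.0036
```

The blade top is a uniform 22 mm above the plate along its length, so it is flat. The upright is square to within about 0.005 rad and the stock is flush against it. The push is about 12 N, so I'm handing in.

```bash
python3 -c "
from plant import r
print(r.finish_job())"
```

```text
the job is handed in; nothing more can be done
None
```

I handed the job in with the square still gripped and pressed into the corner: blade flat on the plate, stock against the upright, and the upright within about 0.005 rad of square. The first push let the square twist about 0.19 rad in the grip, so I drew back, levelled it on the plate and pushed again.

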